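Check a hand meter in: off its studs, into the reader cradle, pull the trigger

TASK

Take the yellow hand meter off its two studs on the blue meter board (slide it up until the stud heads line up with the wide ends of its keyholes, then draw it off) and stand it upright, fully home, in the cradle in front of the trigger reader with its display facing the reader; lower it in gently, do not drop it. The cradle's tall cheeks leave no room for fingers at the meter's sides, so set the meter down on a free patch of the bench first and take it again front to back. With the meter standing in the cradle and let go, squeeze the reader's red trigger fully, hold it for half a second and release it; leave the other things on the bench where they are.

Things in the scene. Friction and masses are not known exactly. Their poses are not given: they have to be found in the camera images.
- meter_center (a point): Centre of the yellow hand meter, a rigid block 36 mm thick (its x), 60 mm wide (its y), 120 mm tall (its z, up), about 0.3 kg; its face (green display, black dial) looks along its +x. It hangs with its bottom 45 mm above the bench, its back against the board, so there it can be taken only by its two sides (60 mm across), from above. It stands stably on the bench.
- meter_face (a point): Middle of the meter's front face, 18 mm in front of its centre (its +x side, the display side).
- meter_keyhole (a point): Middle of the wide end of the upper of two keyholes in the meter's back, one 45 mm above the other on its centre line: wide end (21 mm square) below, 10 mm slot above; plate 4 mm, 8 mm hollow behind. At rest the studs are at the slots' top ends; raised 18 mm (16 to 20 do) the stud heads are centred in the wide ends and the meter comes off along its +x (over 9 mm clears the heads).
- board: Fixed upright blue meter board, 200 mm wide (its y), 172 mm high, 16 mm thick, with a foot 85 mm to its back; origin at bench level in the plane of its front face, on the centre line; +x points out of the front face, z up. A small grey and a small black box, 24 mm deep, are fixed on the face either side of the meter, from 74 mm off the centre line outwards.
- stud_top (a point): Middle of the head of the upper stud on the board, 136 mm above the bench; axis out of the board (+x of the board). Stud: 7 mm shank, 15 mm head 3 mm thick that begins 6 mm off the board. The lower stud is 45 mm below it.
- station: Fixed check-in station: dark base plate 12 mm thick (x -50 to 200, y -55 to 75 mm) with the cradle at its origin and, ahead along +x, a trigger reader clamped on its side. Origin at bench level under the cradle's middle; +x points from cradle to reader, z up.
- cradle_seat (a point): Where the meter's centre is when it stands home in the cradle, face to station +x, 60 mm side along station y (72 mm above the bench). Cradle: two aluminium cheeks, 36 mm long in x, 10 mm thick, 70 mm between them in y, tops 130 mm above the bench; open in front and behind but for low black lips (46 mm between them, tops 22 mm above the bench).
- reader_barrel (a point): Centre of the barrel of the yellow pistol-shaped reader, 90 mm above the bench: barrel 122 mm along the station's x, 54 mm across, top 117 mm above the bench. Its grip sticks out level to station +y: 23 to 128 mm off the barrel's axis, 32 mm wide in x (13 to 45 mm ahead of this point), 30 mm thick in z.
- squeeze_point (a point): Place on the reader to squeeze from above: half-way between the back of the grip and the front of the fully squeezed trigger (47 mm apart along the station's x, so fingers close along the station's x; the released trigger's front is 9 mm further out to -x), 90 mm above the bench, 37 mm from the trigger's hinge. Fingers that close evenly about it squeeze the trigger fully.
- trigger (a joint): Red sprung trigger, 57 mm long and 24 mm deep, on the grip's side that faces the cradle (station -x side), hinged about the vertical at its barrel end. 0 = released, 0.25 rad = fully squeezed (about 9 mm at the squeeze point, about 7 N there); springs back by itself when let go.
- mug: Loose blue mug, 80 mm across, 90 mm tall, handle to its +y reaching about 75 mm from its axis; origin under its centre. Leave alone.
- bellows: Loose copper bellows, upright, 72 mm across, 94 mm tall; origin under its centre. Leave alone.
- boards: Loose stack of green circuit boards, 85 x 70 x 66 mm; origin under its centre. Leave alone.
- wash: Loose white bottle, 60 mm across, 130 mm tall; origin under its centre. Leave alone.
- tray: Loose black divided tray, 130 x 100 x 35 mm; origin under its centre. Leave alone.
- jar: Loose amber jar with a black lid, 68 mm across, 80 mm tall; origin under its centre. Leave alone.
There are look-alikes about, which are no part of the job. What is shaped like the board but pink is not meant. Of the things shaped like the part that bears meter_center, the yellow one is meant.

How it is judged (in metres and radians):
On the way, in this order (a step that is already met when the one before it is completed fails the run):
1. the meter is off its studs, clear of the board (x of meter_center in the frame of board above 0.045 m), for 0.2 s.
2. the meter stands home in the cradle, display to the reader, let go (horizontal distance between meter_center and cradle_seat below 0.011 m and distance between meter_center and cradle_seat below 0.012 m and angle between meter_center's own z axis and vertical below 0.08 rad and x of meter_face in the frame of station above 0.005 m and height (world z) of meter_center below 0.077 m and contact force between the fingers and meter below 0.1 N), for 0.2 s.
3. the trigger is squeezed, with the meter in the cradle (value of joint trigger above 0.18 rad and distance between meter_center and cradle_seat below 0.012 m), for 0.2 s.
At the end, for the whole second after the job is handed in: The meter stands on the cradle's floor, centre within 12 mm of the seat point and less than 5 mm above it, upright within 0.08 rad, display towards the reader, at rest and let go; the trigger is back below 0.04 rad after having been squeezed beyond 0.18 rad for 0.2 s with the meter in the cradle (distance between meter_center and cradle_seat below 0.012 m and angle between meter_center's own z axis and vertical below 0.08 rad and x of meter_face in the frame of station above 0.005 m and height (world z) of meter_center below 0.077 m and linear speed of meter below 0.02 m/s and value of joint trigger below 0.04 rad); the robot touches nothing.
It fails at once if the meter is dropped into the cradle (moves faster than 0.6 m/s there) (distance between meter_center and cradle_seat below 0.06 m and linear speed of meter above 0.6 m/s).
It fails at once if another thing on the bench is moved more than 30 mm (distance of any of mug, bellows, boards, wash, tray, jar from where it was at the start of the episode above 0.03 m).
It also fails if it takes over 64 s, if anything falls off the work surface, if the arm or the gripper's body presses on something with over 40 N, if the wrist force passes 120 N, or if a joint passes its speed limit or range.

ROBOT

A 7-joint arm with a two-finger parallel gripper is mounted at the origin on the work surface. World frame = base frame: x ahead of the robot, y to its left, z up, the work surface at z = 0. Lengths are in m, angles in degrees, forces in N, time in s.
With the tool pointing down it reaches from about 0.4 to 0.925 m from the base axis. Payload 4.1 kg.
Tool frame: the origin (TCP) lies at the centre of the arm's flange, where the gripper is bolted on; the fingertips stand 173 mm ahead of it and the grasp point (between the pads) lies 155 mm ahead of it; z points along the fingers, y is the direction in which the jaws open and shut (so a half turn about z gives the same grasp; the last joint's range is limited). The gripper opens to 85 mm and grips with 20 to 120 N. Pads are 22 mm wide; open, the fingers measure 114 mm over their backs; the gripper's body (76 mm by 85 mm) begins 54 mm behind the grasp point. The pads swing forward as they close: fully open they stand 13 mm farther back than shut.
Start: joints at [65.489, 22.827, 2.584, 88.041, -1.071, 69.15, -2.905], TCP at [0.21, -0.615, 0.405] pointing down, gripper open.
Joint ranges: [-161.44, 161.44], [-28.35, 127.94], [-78.24, 83.42], [0, 140.83], [-78.03, 258.03], [13.02, 114.36], [-168.23, 168.23]. Speed limits (degrees/s): [147.25, 147.25, 180, 180, 180, 180, 180].

INTERFACE

Orientations are given as [roll, pitch, yaw] about the fixed x, y, z axes, in that order (R = Rz(yaw) Ry(pitch) Rx(roll)).
In Python, from workcell import r, get_image, camera_model gives the robot as it stands. The module is installed in compiled form; this text tells all that it offers.
- The arm moves only by the tool carry_out, never from a script. Its arguments are lists of equal length, an entry for each row: "dp": the shift along the tool's x, y, z in cm, a list of three; "delta_rot": the turn, a rotation vector about the tool's x, y, z in degrees, a list of three; "claw": the opening, from -1 (shut) to 1 (fully open). A call has 1 to 10 rows; each row is the pose to reach, as a shift and turn from the pose commanded when the call began, along the tool's axes at that moment; what a row does not reach only later rows make up. A row lasts 1/12 s, in which the tool goes at most 41.7 mm and 7.16 degrees, less where a joint would pass 70% of its speed; a pose out of reach is approached as far as the arm can. A call with a gripper value outside its range is refused whole. The fingers move at their own pace and stop on an object; "newtons" is the grip in N (left out, the last holds). Time passes only in rows, so rows that repeat a pose let the fingers close. It gives the time, the measured TCP pose, the force and the opening at its end, in the units of the state.
- r.get_obs(): the state, without advancing time (a new reading comes with each control period).
- get_image(name): name is "side" or "top"; returns (picture, depth): 420x560x3 uint8, red, green, blue; 420x560 float32, m along the optical axis (not along the pixel's ray), 0 where there is no reading.
- camera_model(name): a dict with "vfov" (degrees; the focal length in pixels is half the picture's height over the tangent of half this angle, whatever the lens; pixels are square), "cx", "cy" (the principal point, pixels), "world_to_cam" (4x4, takes a point from world to camera coordinates). Camera axes: x right, y up, looking along -z (the intrinsics and any distortion apply to the point x, -y, -z); pixel columns grow to the right and rows downward; lengths in m; the calibration is good to about 2 mm. A picture is of the moment at which its call begins. camera_model takes no time and is no camera call.
- r.hand_in(): hands the job in, once; it reports no verdict.
The state is a dict: "clock": time; "joints": joint angles; "joint_vel": joint speeds; "tau": joint torques, N m; "ee_pos": TCP position; "tcp_rot": TCP orientation; "wrist_force": force on the tool from outside, world axes, zero at the start; "torque": the same for the moment, N m; "opening": finger opening in m.
Only numpy, scipy, OpenCV 4.12 (cv2) and the standard library are available. Lean on these libraries where they do the work, as an engineer would, in place of code of your own. Each camera call takes 0.05 s, during which the arm holds its last target. There are 200 camera calls.

## Working session

There is one attempt and no reset: what is moved stays moved. The work goes in short steps, Python scripts to look and compute and a tool call to move; the robot and the scene stay as the last step left them, time stands still between calls to the robot, and variables do not carry over. Pictures are saved under pics/ and viewed, about 8 in all and at most 12, crops included, and the job is handed in when it is done.

Besides the shell and the picture viewer there is one more tool, called by a JSON object that holds its "api" and its "payload", one argument or row to a line. carry_out: Moves the arm, as the interface text tells. Its arguments: {"type":"object","properties":{"dp":{"type":"array"},"delta_rot":{"type":"array"},"claw":{"type":"array"},"newtons":{"type":"number"}},"required":["dp","delta_rot","claw"]}

```bash
mkdir -p pics; cat > h.py <<'E'
import numpy as np, cv2
from workcell import r, get_image, camera_model
def cam(n):
    m=camera_model(n); T=np.array(m['world_to_cam']); f=210/np.tan(np.radians(m['vfov'])/2)
    return m,T,f
def cloud(n,d):
    m,T,f=cam(n); v,u=np.mgrid[0:420,0:560]
    p=np.stack([(u-m['cx'])/f*d,-(v-m['cy'])/f*d,-d],-1)
    return (p-T[:3,3])@T[:3,:3]
def proj(n,P):
    m,T,f=cam(n); c=np.atleast_2d(P)@T[:3,:3].T+T[:3,3]
    return np.stack([m['cx']+f*c[:,0]/-c[:,2], m['cy']-f*c[:,1]/-c[:,2]],-1)
E
python3 - <<'E'
from h import *
for n in ('side','top'):
    im,d=get_image(n); cv2.imwrite(f'pics/{n}0.png',im[...,::-1]); np.savez(f'{n}0.npz',im=im,d=d)
    m=camera_model(n); print(n,{k:(np.round(v,3).tolist() if k=='world_to_cam' else v) for k,v in m.items()}, (d==0).mean())
print(r.get_obs())
a=cv2.imread('pics/side0.png');b=cv2.imread('pics/top0.png')
E
```

```text
side {'vfov': 52.10213374842495, 'cx': 279.1929197045506, 'cy': 208.7080812412448, 'world_to_cam': [[0.98, -0.196, 0.018, -0.58], [0.123, 0.683, 0.72, -0.097], [-0.153, -0.703, 0.694, -1.165], [0.0, 0.0, 0.0, 1.0]]} 0.003860544217687075
top {'vfov': 49.55883251440881, 'cx': 282.84803100055075, 'cy': 210.41988728914382, 'world_to_cam': [[-0.006, -1.0, -0.001, -0.038], [0.983, -0.006, 0.185, -0.593], [-0.185, 0.0, 0.983, -1.213], [0.0, 0.0, 0.0, 1.0]]} 0.00399234693877551
{'clock': 0.1, 'joints': array([65.48978758, 22.86895184,  2.58035342, 88.10658152, -1.07031787,
       69.14977964, -2.90353025]), 'joint_vel': array([ 0.0551427 , -0.09223523,  0.12123412, -0.20090625,  0.04111854,
       -0.05625187,  0.0484575 ]), 'tau': array([ 2.69416611e-03, -4.76268840e+01,  1.36942651e+00, -2.54953820e+01,
        1.18714335e-02,  4.90824910e-03,  2.11468790e-05]), 'ee_pos': array([ 0.20983776, -0.6149236 ,  0.40375564]), 'tcp_rot': array([-1.79899130e+02,  8.07565028e-03,  1.88461578e+01]), 'wrist_force': array([ 0.02721515, -1.38901795,  1.31674294]), 'torque': array([0.01440917, 0.0175608 , 0.00937862]), 'opening': 0.08505861385394811}
```

View pics/side0.png

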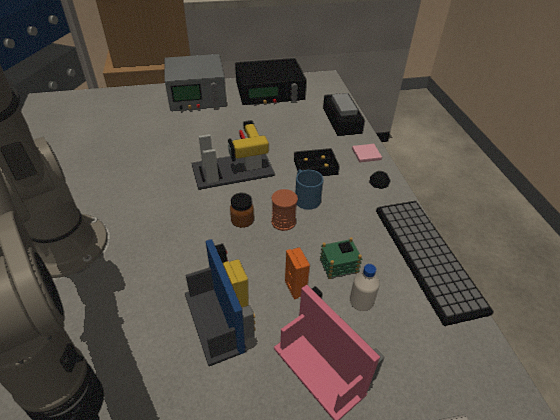

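View pics/top0.png

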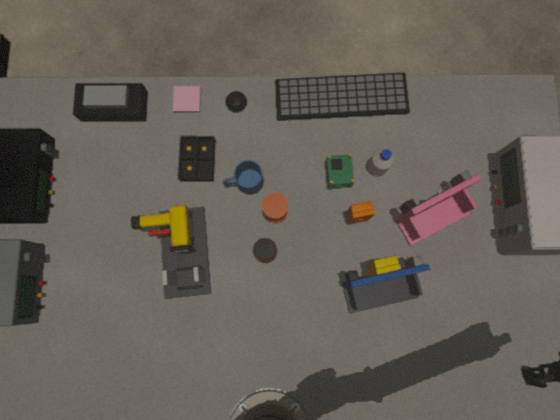

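The yellow meter is at side (237,283) and top (387,266), on the blue board at top (390,275). Two look-alikes are not meant: the orange block at side (297,272), top (362,211), and the pink board. The station has its cradle at top (185,278) and its reader at (180,228). I'll measure these and view one enlarged crop to confirm.

```bash
python3 - <<'E'
from h import *
D={n:np.load(f'{n}0.npz') for n in('side','top')}
C={n:cloud(n,D[n]['d']) for n in D}
for n in D: np.save(f'c_{n}.npy',C[n])
def hsv(n): return cv2.cvtColor(D[n]['im'],cv2.COLOR_RGB2HSV)
def rep(name,n,mask):
    P=C[n][mask&(D[n]['d']>0)]
    if len(P)<5: print(name,n,len(P));return
    r_=cv2.minAreaRect((P[:,:2]*1000).astype(np.float32))
    print(name,n,len(P),'med',np.round(np.median(P,0),3),'lo',np.round(np.percentile(P,2,0),3),'hi',np.round(np.percentile(P,98,0),3),'rect c',np.round(r_[0],1),'sz',np.round(r_[1],1),'ang',round(r_[2],1))
for n in D:
    h=hsv(n);c=C[n]; H,S,V=[h[...,i].astype(int) for i in range(3)]
    yel=(H>20)&(H<34)&(S>150)&(V>70); blue=(H>100)&(H<120)&(S>140)&(V>40)
    near=c[...,1]<-0.1
    rep('meter',n,yel&near); rep('metertop',n,yel&near&(c[...,2]>.155))
    rep('bluetop',n,blue&near&(c[...,2]>.164)&(c[...,0]<.6)); rep('blue',n,blue&near&(c[...,0]<.6))
    rep('reader',n,yel&~near); rep('readertop',n,yel&~near&(c[...,2]>.105))
    rep('cheeks',n,(c[...,2]>.122)&(c[...,2]<.14)&(c[...,1]>.1)&(c[...,1]<.5)&(c[...,0]>.3)&(c[...,0]<.55)&(S<60))
    rep('plate',n,(c[...,2]>.006)&(c[...,2]<.018)&(c[...,1]>.1)&(c[...,1]<.5)&(c[...,0]>.3)&(c[...,0]<.75)&(V<90))
    red=((H<8)|(H>172))&(S>150)&(c[...,1]>.1)&(c[...,1]<.5)&(c[...,0]<.8); rep('red',n,red)
    rep('bench',n,(abs(c[...,2])<.02)&(abs(c[...,0]-.6)<.1)&(abs(c[...,1])<.3)&(S<60))
im=D['side']['im'];t=D['top']['im']
a=cv2.resize(im[225:365,170:310],(400,400),interpolation=3);b=cv2.resize(t[195:315,140:260],(400,400),interpolation=3)
cv2.imwrite('pics/crop0.png',np.hstack([a,b])[...,::-1])
E
```

```text
meter side 636 med [ 0.438 -0.321  0.163] lo [ 0.415 -0.332  0.078] hi [ 0.453 -0.274  0.167] rect c [ 428.  -278.7] sz [ 37.  107.6] ang 11.2
metertop side 405 med [ 0.434 -0.304  0.164] lo [ 0.414 -0.332  0.157] hi [ 0.453 -0.273  0.168] rect c [ 432.5 -300.2] sz [37.  62.8] ang 12.1
bluetop side 528 med [ 0.408 -0.317  0.172] lo [ 0.383 -0.402  0.166] hi [ 0.43  -0.216  0.175] rect c [ 406.9 -306.9] sz [ 15.4 199.7] ang 12.2
blue side 923 med [ 0.408 -0.33   0.17 ] lo [ 0.382 -0.404  0.022] hi [ 0.432 -0.218  0.174] rect c [ 406.8 -307.3] sz [ 15.7 200.3] ang 12.1
reader side 726 med [0.55  0.22  0.105] lo [0.495 0.207 0.072] hi [0.595 0.334 0.116] rect c [629.2 207.6] sz [151.2 292.9] ang 56.5
readertop side 371 med [0.55  0.231 0.112] lo [0.493 0.209 0.105] hi [0.593 0.325 0.116] rect c [536.6 272.5] sz [107.2 130.2] ang 7.0
cheeks side 109 med [0.411 0.188 0.129] lo [0.391 0.173 0.123] hi [0.432 0.267 0.133] rect c [410.7 221.9] sz [36.  97.8] ang 5.4
plate side 1429 med [0.489 0.215 0.012] lo [0.363 0.167 0.007] hi [0.738 0.291 0.017] rect c [554.5 244.5] sz [390.4 136.8] ang 
[... 934 characters left out ...]
t c [588.9 410.6] sz [296.7 544.6] ang 16.2
readertop top 796 med [0.55  0.239 0.112] lo [0.492 0.213 0.105] hi [0.594 0.328 0.117] rect c [539.7 276.1] sz [109.3 126.3] ang 6.0
cheeks top 130 med [0.411 0.256 0.13 ] lo [0.39  0.178 0.124] hi [0.433 0.268 0.134] rect c [410.8 222.4] sz [36.  90.9] ang 6.5
plate top 2570 med [0.469 0.22  0.012] lo [0.363 0.169 0.007] hi [0.737 0.302 0.017] rect c [552.2 238.9] sz [154.2 395. ] ang 89.7
red top 84 med [0.528 0.287 0.102] lo [0.522 0.263 0.086] hi [0.533 0.316 0.106] rect c [530.1 301.6] sz [77.6 18.3] ang 81.5
bench top 10898 med [ 0.597 -0.016  0.   ] lo [ 0.504 -0.287 -0.005] hi [0.694 0.285 0.014] rect c [600.  -0.] sz [199.9 599.9] ang 0.0
```

View pics/crop0.png

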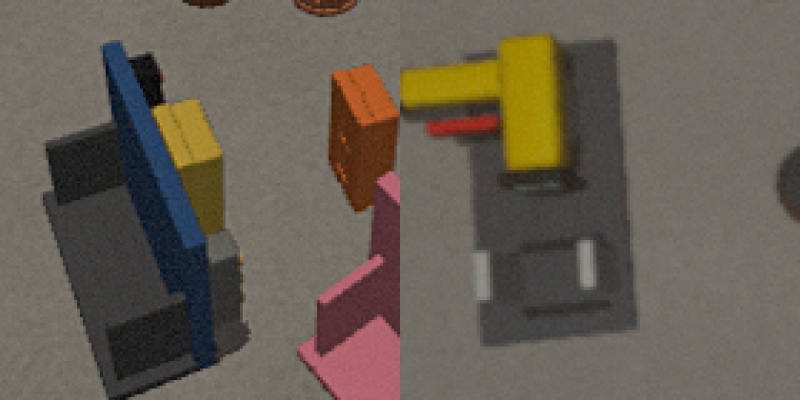

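The crop confirms the yellow meter on the blue board. Next I'll refine the station frame and list the obstacles.

```bash
cat >> h.py <<'E'
from scipy.spatial.transform import Rotation as Ro
def go(g,yaw,down=True):
    "move that brings the grasp point to g, tool straight down at yaw: dp (cm), rotvec (deg) in present tool axes"
    o=r.get_obs(); R=Ro.from_euler('xyz',o['tcp_rot'],degrees=True)
    Rt=Ro.from_euler('xyz',[180,0,yaw],degrees=True)
    t=np.array(g)+[0,0,.155]
    print('dp',np.round(R.inv().apply(t-o['ee_pos'])*100,2),'rot',np.round((R.inv()*Rt).as_rotvec(degrees=True),2),'t',round(o['clock'],2))
E
python3 - <<'E'
from h import *
for n in('side','top'):
    c=np.load(f'c_{n}.npy');z=np.load(f'{n}0.npz');im,d=z['im'],z['d'];h=cv2.cvtColor(im,cv2.COLOR_RGB2HSV);H,S,V=[h[...,i].astype(int) for i in range(3)]
    b=(c[...,0]>.34)&(c[...,0]<.64)&(c[...,1]>.12)&(c[...,1]<.4)&(d>0)
    # cheeks
    m=b&(c[...,2]>.122)&(c[...,2]<.14)&(c[...,0]<.47)
    for s in(0,1):
        P=c[m&((c[...,1]>.22)==s)]; q=cv2.minAreaRect((P[:,:2]*1000).astype(np.float32)); print(n,'cheek',s,len(P),np.round(q[0],1),np.round(q[1],1),round(q[2],1))
    m=b&(abs(c[...,2]-.012)<.006)&(V<100)
    m=cv2.morphologyEx(m.astype(np.uint8),cv2.MORPH_OPEN,np.ones((3,3)))>0
    q=cv2.minAreaRect((c[m][:,:2]*1000).astype(np.float32)); print(n,'plate',np.round(q[0],1),np.round(q[1],1),round(q[2],1))
    yel=b&(H>20)&(H<34)&(S>150)&(V>70)
    P=c[yel&(c[...,1]<.252)&(c[...,2]>.108)]; l=cv2.fitLine((P[:,:2]*1000).astype(np.float32),cv2.DIST_HUBER,0,.01,.01).ravel(); q=cv2.minAreaRect((P[:,:2]*1000).astype(np.float32));print(n,'barrel',l.round(2),np.degrees(np.arctan2(l[1],l[0])).round(1),np.round(q[0],1),np.round(q[1],1),round(q[2],1))
    P=c[yel&(c[...,1]>.262)&(c[...,2]>.095)]; q=cv2.minAreaRect((P[:,:2]*1000).astype(np.float32));print(n,'grip',np.round(q[0],1),np.round(q[1],1),round(q[2],1),'top z',np.median(P[:,2]).round(3))
c=np.load('c_top.npy'); m=((c[...,2]>.025)&(abs(c[...,1])<.45)&(c[...,0]>.3)&(c[...,0]<.9)).astype(np.uint8)
k,l,st,_=cv2.connectedComponentsWithStats(m)
for i in range(1,k):
    if st[i,4]>60: P=c[l==i]; print('obj px',st[i,:4],'lo',P.min(0).round(3),'hi',P.max(0).round(3))
go([.436,-.300,.235],12.1)
E
```

```text
side cheek 0 56 [414.9 180.9] [35.4 15.4] 4.1
side cheek 1 53 [406.8 261.5] [36.3 18.6] 7.2
side plate [483.9 237.3] [248.4 137.7] 6.1
side barrel [1.0000e+00 3.0000e-02 5.4324e+02 2.2861e+02] 1.7 [542.4 229.1] [107.3  43.3] 3.3
side grip [557.9 307.3] [28.7 77.2] 4.3 top z 0.105
top cheek 0 64 [415.3 182.5] [36.  10.5] 6.5
top cheek 1 66 [406.6 262.3] [34.1 10.7] 6.6
top plate [484.4 240.4] [249.5 131. ] 6.0
top barrel [1.0000e+00 4.0000e-02 5.4324e+02 2.3331e+02] 2.4 [543.8 234.6] [108.9  40.2] 5.9
top grip [560.8 302.6] [32.1 80.8] 6.5 top z 0.104
obj px [111 104  34  16] lo [ 0.358 -0.042  0.025] hi [0.9   0.45  1.302]
obj px [177 136  37  44] lo [ 0.358 -0.042  0.025] hi [0.821 0.263 1.302]
obj px [368 149  25  26] lo [ 0.358 -0.346  0.025] hi [ 0.762 -0.042  1.302]
obj px [326 154  28  34] lo [ 0.358 -0.241  0.025] hi [ 0.756 -0.042  1.302]
obj px [222 160  41  33] lo [0.65  0.016 0.025] hi [0.73  0.13  0.096]
obj px [397 191  47  49] lo [ 0.358 -0.45   0.026] hi [ 0.626 -0.042  1.302]
obj px [262 193  26  29] lo [ 0.358 -0.053  0.028] hi [0.635 0.015 1.302]
obj px [346 201  29  23] lo [ 0.358 -0.285  0.026] hi [ 0.606 -0.042  1.302]
obj px [130 205  63  48] lo [ 0.358 -0.042  0.025] hi [0.6   0.368 1.302]
obj px [253 237  24  26] lo [ 0.358 -0.042  0.027] hi [0.514 0.042 1.302]
obj px [343 255  87  55] lo [ 0.323 -0.405  0.025] hi [ 0.461 -0.042  1.302]
obj px [193 267  12  16] lo [ 0.358 -0.042  0.025] hi [0.433 0.189 1.302]
obj px [162 271  14  15] lo [0.389 0.255 0.026] hi [0.425 0.268 0.137]
dp [ 31.58 -22.5    1.41] rot [-0.1   0.01  6.75] t 0.1
```

Station yaw is 6.2° with the seat at (0.411, 0.222). Cheeks and plate agree to 1 mm. Moving above the meter now.

{"api": "carry_out", "payload": {
  "dp": [
    [4,-2.8,0],
    [8,-5.7,0],
    [12,-8.5,0.3],
    [16,-11.4,0.5],
    [20,-14.2,0.8],
    [24,-17,1],
    [27,-19.2,1.2],
    [30,-21.4,1.4],
    [31.6,-22.5,1.4],
    [31.6,-22.5,1.4]
  ],
  "delta_rot": [
    [0,0,1],
    [0,0,2],
    [0,0,3],
    [0,0,4],
    [0,0,5],
    [0,0,6],
    [0,0,6.7],
    [0,0,6.7],
    [0,0,6.7],
    [0,0,6.7]
  ],
  "claw": [1,1,1,1,1,1,1,1,1,1]
}}

```text
clock: 0.93
ee_pos: [0.4401, -0.2935, 0.3903]
tcp_rot: [-179.8, -0.1, 12.7]
wrist_force: [0.8, 1.6, -0.7]
opening: 0.0856
```

```bash
python3 - <<'E'
from h import *
im,d=get_image('side'); cv2.imwrite('pics/s1.png',cv2.resize(im[140:370,130:370],(720,690),interpolation=3)[:600,:,::-1])
go([.436,-.300,.135],12.1); print(r.get_obs()['wrist_force'])
E
```

```text
dp [-0.6   0.58 10.02] rot [-0.19 -0.13  0.67] t 0.98
[ 1.09452218  1.73510444 -0.19132   ]
```

View pics/s1.png

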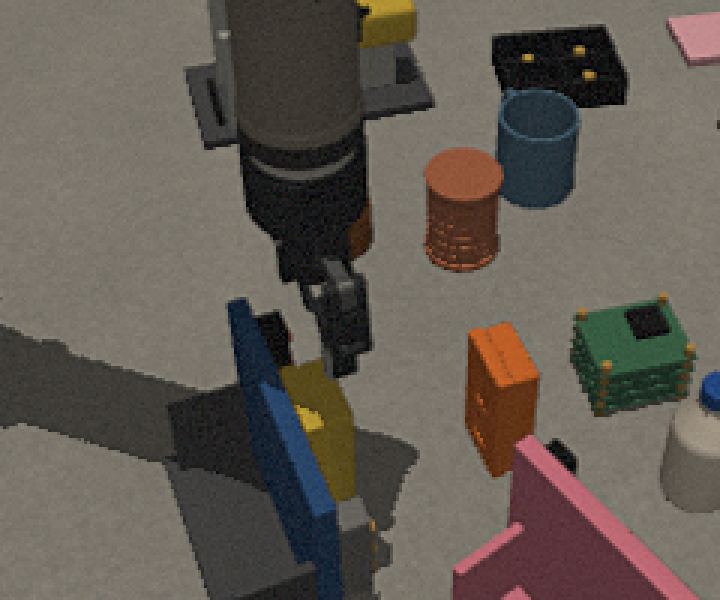

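The picture shows the gripper above the meter at about (340,330), with the board top clear. The arm is still settling, so I'll wait and then correct.

{"api": "carry_out", "payload": {
  "dp": [
    [0,0,0],
    [0,0,1],
    [0,0,2],
    [0,0,2],
    [0,0,2]
  ],
  "delta_rot": [
    [0,0,0],
    [0,0,0],
    [0,0,0],
    [0,0,0],
    [0,0,0]
  ],
  "claw": [1,1,1,1,1]
}}

```text
clock: 1.4
ee_pos: [0.435, -0.3013, 0.3693]
tcp_rot: [-179.9, 0.1, 12.0]
wrist_force: [0.0, -0.0, -0.9]
opening: 0.0855
```

```bash
python3 - <<'E'
from h import *
go([.436,-.300,.135],12.1); o=r.get_obs();print(o['ee_pos'],o['joint_vel'].round(1),o['joints'].round(1))
E
```

```text
dp [ 0.14 -0.09  7.93] rot [-0.09  0.14 -0.12] t 1.4
[ 0.43500298 -0.30128096  0.36928517] [-0.2 -0.7 -0.6 -1.4 -0.2  0.1  0.1] [ 37.1  12.5  -8.2 106.8   2.   61.  -49.9]
```

{"api": "carry_out", "payload": {
  "dp": [
    [0.1,-0.1,1.5],
    [0.1,-0.1,3],
    [0.1,-0.1,4.5],
    [0.1,-0.1,6],
    [0.1,-0.1,7],
    [0.1,-0.1,7.7],
    [0.1,-0.1,7.9],
    [0.1,-0.1,7.9],
    [0.1,-0.1,7.9]
  ],
  "delta_rot": [
    [0,0,0],
    [0,0,0],
    [0,0,0],
    [0,0,0],
    [0,0,0],
    [0,0,0],
    [0,0,0],
    [0,0,0],
    [0,0,0]
  ],
  "claw": [1,1,1,1,1,1,1,1,1]
}}

```text
clock: 2.15
ee_pos: [0.4374, -0.2993, 0.2923]
tcp_rot: [179.9, -0.0, 12.1]
wrist_force: [-0.5, 0.6, -0.0]
opening: 0.0855
```

{"api": "carry_out", "payload": {
  "dp": [
    [0,0,0],
    [0,0,0],
    [0,0,0],
    [0,0,0],
    [0,0,0],
    [0,0,0],
    [0,0,0],
    [0,0,0]
  ],
  "delta_rot": [
    [0,0,0],
    [0,0,0],
    [0,0,0],
    [0,0,0],
    [0,0,0],
    [0,0,0],
    [0,0,0],
    [0,0,0]
  ],
  "claw": [0.5,0.4,0.3,0.2,0.2,0.2,0.2,0.2],
  "newtons": 40
}}

```text
clock: 2.82
ee_pos: [0.4374, -0.2989, 0.2925]
tcp_rot: [180.0, -0.0, 12.1]
wrist_force: [-0.7, 1.1, 5.7]
opening: 0.0593
```

{"api": "carry_out", "payload": {
  "dp": [
    [0,0,-0.4],
    [0,0,-0.8],
    [0,0,-1.2],
    [0,0,-1.6],
    [0,0,-1.8],
    [0,0,-1.8],
    [0,0,-1.8],
    [0,0,-1.8]
  ],
  "delta_rot": [
    [0,0,0],
    [0,0,0],
    [0,0,0],
    [0,0,0],
    [0,0,0],
    [0,0,0],
    [0,0,0],
    [0,0,0]
  ],
  "claw": [0,0,0,0,0,0,0,0]
}}

```text
clock: 3.48
ee_pos: [0.4372, -0.2991, 0.3099]
tcp_rot: [180.0, -0.0, 12.1]
wrist_force: [1.6, 0.2, -2.5]
opening: 0.0599
```

```bash
python3 - <<'E'
from h import *
for n in('side','top'):
    im,d=get_image(n); c=cloud(n,d); h=cv2.cvtColor(im,cv2.COLOR_RGB2HSV);H,S,V=[h[...,i].astype(int) for i in range(3)]
    P=c[(H>20)&(H<34)&(S>130)&(V>50)&(c[...,1]<-.2)&(c[...,1]>-.4)&(c[...,0]<.5)&(d>0)]
    print(n,len(P),'top z',np.percentile(P[:,2],[50,80,95]).round(4))
print(r.get_obs()['ee_pos'],r.get_obs()['wrist_force'])
E
```

```text
side 377 top z [0.1635 0.1822 0.1849]
top 34 top z [0.1518 0.1815 0.1938]
[ 0.43724046 -0.29907397  0.30979897] [ 1.52206707  1.72372278 -2.89937883]
```

The meter is up 17–18 mm and the force shows its 3 N weight. Drawing it off.

{"api": "carry_out", "payload": {
  "dp": [
    [0.3,0,-0.05],
    [0.7,0,-0.05],
    [1.1,0,-0.05],
    [1.6,0,-0.05],
    [2.2,0,-0.05],
    [3,0,-0.05],
    [3.8,0,-0.05],
    [4,0,-0.05],
    [4,0,-0.05],
    [4,0,-0.05]
  ],
  "delta_rot": [
    [0,0,0],
    [0,0,0],
    [0,0,0],
    [0,0,0],
    [0,0,0],
    [0,0,0],
    [0,0,0],
    [0,0,0],
    [0,0,0],
    [0,0,0]
  ],
  "claw": [0,0,0,0,0,0,0,0,0,0]
}}

```text
clock: 4.42
ee_pos: [0.4762, -0.2905, 0.31]
tcp_rot: [-180.0, 0.0, 12.2]
wrist_force: [0.6, 0.1, -2.9]
opening: 0.0596
```

```bash
python3 - <<'E'
from h import *
im,d=get_image('side'); cv2.imwrite('pics/s2.png',cv2.resize(im[180:350,160:330],(510,510),interpolation=3)[...,::-1])
print(r.get_obs()['wrist_force'])
E
```

```text
[-0.65005122  0.24617607 -3.37032172]
```

View pics/s2.png

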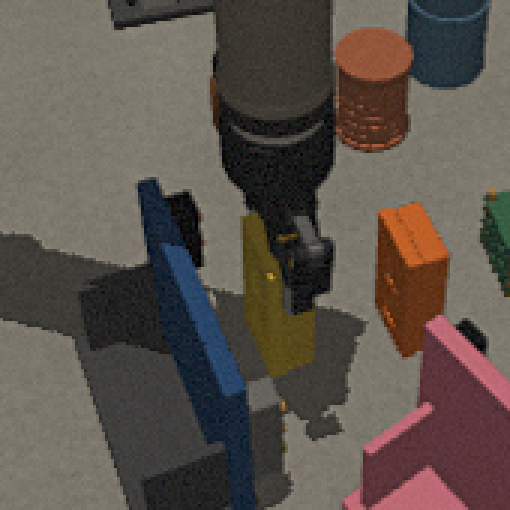

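It's off. Lifting and carrying it to the free patch at about (0.45, −0.13).

{"api": "carry_out", "payload": {
  "dp": [
    [0,0,-3],
    [0,0,-6],
    [0,0,-9],
    [0.3,-2,-11],
    [0.5,-5,-12],
    [0.8,-8,-12],
    [1,-11,-12],
    [1,-14,-12],
    [1,-16.2,-12],
    [1,-16.2,-12]
  ],
  "delta_rot": [
    [0,0,0],
    [0,0,0],
    [0,0,0],
    [0,0,1],
    [0,0,2],
    [0,0,3],
    [0,0,4],
    [0,0,5],
    [0,0,6],
    [0,0,6]
  ],
  "claw": [0,0,0,0,0,0,0,0,0,0]
}}

```text
clock: 5.3
ee_pos: [0.4508, -0.125, 0.4302]
tcp_rot: [-179.9, 0.0, 6.5]
wrist_force: [-0.0, 0.4, -3.1]
opening: 0.0595
```

{"api": "carry_out", "payload": {
  "dp": [
    [0,0,3],
    [0,0,6],
    [0,0,9],
    [0,0,12],
    [0,0,14],
    [0,0,15.5],
    [0,0,16.5],
    [0,0,16.5],
    [0,0,16.5],
    [0,0,16.5]
  ],
  "delta_rot": [
    [0,0,0],
    [0,0,0],
    [0,0,0],
    [0,0,0],
    [0,0,0],
    [0,0,0],
    [0,0,0],
    [0,0,0],
    [0,0,0],
    [0,0,0]
  ],
  "claw": [0,0,0,0,0,0,0,0,0,0]
}}

```text
clock: 6.13
ee_pos: [0.4526, -0.1305, 0.2663]
tcp_rot: [179.9, -0.1, 6.1]
wrist_force: [0.3, 0.1, -3.2]
opening: 0.0596
```

```bash
python3 - <<'E'
from h import *
go([.452,-.13,.0935],6.2); print(r.get_obs()['wrist_force'])
E
```

```text
dp [-0.06 -0.06  1.78] rot [ 0.06 -0.13 -0.08] t 6.13
[ 0.32403577  0.1019498  -3.2296347 ]
```

{"api": "carry_out", "payload": {
  "dp": [
    [0,0,0.5],
    [0,0,1],
    [0,0,1.4],
    [0,0,1.6],
    [0,0,1.7],
    [0,0,1.8],
    [0,0,1.8],
    [0,0,1.8]
  ],
  "delta_rot": [
    [0,0,0],
    [0,0,0],
    [0,0,0],
    [0,0,0],
    [0,0,0],
    [0,0,0],
    [0,0,0],
    [0,0,0]
  ],
  "claw": [0,0,0,0,0,0,0,0]
}}

```text
clock: 6.8
ee_pos: [0.452, -0.13, 0.2485]
tcp_rot: [180.0, 0.1, 6.1]
wrist_force: [-4.2, 2.0, 9.3]
opening: 0.0592
```

{"api": "carry_out", "payload": {
  "dp": [
    [0,0,0.03],
    [0,0,0.06],
    [0,0,0.09],
    [0,0,0.12],
    [0,0,0.12]
  ],
  "delta_rot": [
    [0,0,0],
    [0,0,0],
    [0,0,0],
    [0,0,0],
    [0,0,0]
  ],
  "claw": [0,0,0,0,0]
}}

```text
clock: 7.22
ee_pos: [0.4521, -0.1299, 0.2484]
tcp_rot: [180.0, 0.1, 6.1]
wrist_force: [-7.6, 2.7, 18.5]
opening: 0.0596
```

The meter is on the bench, so I'll open and retreat upward.

{"api": "carry_out", "payload": {
  "dp": [
    [0,0,-0.1],
    [0,0,-0.1],
    [0,0,-0.1],
    [0,0,-0.1],
    [0,0,-0.1],
    [0,0,-0.1]
  ],
  "delta_rot": [
    [0,0,0],
    [0,0,0],
    [0,0,0],
    [0,0,0],
    [0,0,0],
    [0,0,0]
  ],
  "claw": [0.6,0.8,1,1,1,1]
}}

```text
clock: 7.72
ee_pos: [0.4519, -0.1301, 0.2468]
tcp_rot: [-180.0, 0.0, 6.1]
wrist_force: [0.1, -0.1, -0.4]
opening: 0.0851
```

{"api": "carry_out", "payload": {
  "dp": [
    [0,0,-1],
    [0,0,-3],
    [0,0,-6],
    [0,0,-9],
    [0,0,-11],
    [0,0,-11],
    [0,0,-11],
    [0,0,-11]
  ],
  "delta_rot": [
    [0,0,0],
    [0,0,0],
    [0,0,0],
    [0,0,0],
    [0,0,0],
    [0,0,0],
    [0,0,0],
    [0,0,0]
  ],
  "claw": [1,1,1,1,1,1,1,1]
}}

```text
clock: 8.38
ee_pos: [0.4515, -0.13, 0.3567]
tcp_rot: [-180.0, 0.0, 6.1]
wrist_force: [0.2, -0.0, 0.3]
opening: 0.0858
```

```bash
python3 - <<'E'
from h import *
for n in('side','top'):
    im,d=get_image(n); c=cloud(n,d); h=cv2.cvtColor(im,cv2.COLOR_RGB2HSV);H,S,V=[h[...,i].astype(int) for i in range(3)]
    m=(H>20)&(H<34)&(S>130)&(V>40)&(abs(c[...,1]+.13)<.08)&(c[...,0]<.55)&(d>0)
    print(n,m.sum())
    if m.sum()>20:
        P=c[m]; print(P.min(0).round(3),P.max(0).round(3)); P=P[P[:,2]>.11]; 
        if len(P)>20: print(len(P),np.median(P[:,2]).round(4),cv2.minAreaRect((P[:,:2]*1000).astype(np.float32)))
    if n=='side': cv2.imwrite('pics/s3.png',cv2.resize(im[130:330,180:380],(600,600),interpolation=3)[...,::-1])
E
```

```text
side 747
[ 0.426 -0.165 -0.002] [ 0.488 -0.053  0.385]
288 0.12 ((458.12408447265625, -133.0637969970703), (58.4912223815918, 58.2509880065918), 4.989256858825684)
top 4
```

View pics/s3.png

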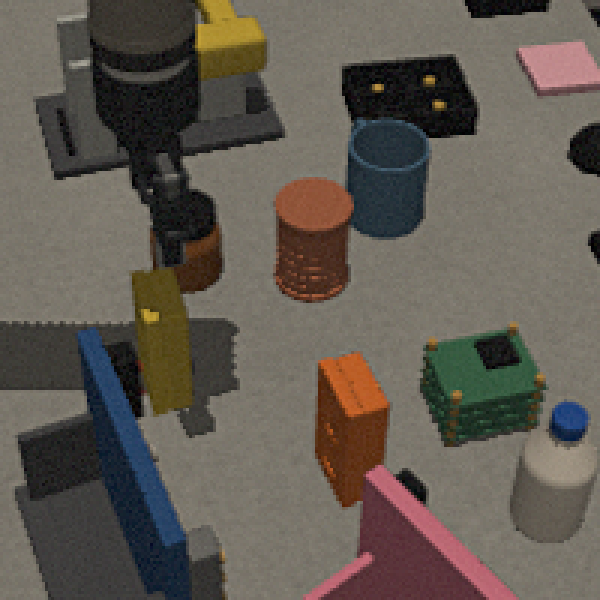

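The meter stands upright at picture (163,340). Turning the hand +90° in yaw for the front-to-back grip.

{"api": "carry_out", "payload": {
  "dp": [
    [0,0,0],
    [0,0,0],
    [0,0,0],
    [0,0,0],
    [0,0,0],
    [0,0,0],
    [0,0,0],
    [0,0,0],
    [0,0,0],
    [0,0,0]
  ],
  "delta_rot": [
    [0,0,-7],
    [0,0,-14],
    [0,0,-21],
    [0,0,-28],
    [0,0,-35],
    [0,0,-42],
    [0,0,-49],
    [0,0,-56],
    [0,0,-63],
    [0,0,-70]
  ],
  "claw": [1,1,1,1,1,1,1,1,1,1]
}}

```text
clock: 9.32
ee_pos: [0.4515, -0.1301, 0.3557]
tcp_rot: [-179.8, -0.0, 76.5]
wrist_force: [0.4, -0.2, -0.6]
opening: 0.0852
```

{"api": "carry_out", "payload": {
  "dp": [
    [0,0,0],
    [0,0,0],
    [0,0,0],
    [0,0,0],
    [0,0,0],
    [0,0,0]
  ],
  "delta_rot": [
    [0,0,-7],
    [0,0,-14],
    [0,0,-20],
    [0,0,-20],
    [0,0,-20],
    [0,0,-20]
  ],
  "claw": [1,1,1,1,1,1]
}}

```text
clock: 9.82
ee_pos: [0.4517, -0.1301, 0.3564]
tcp_rot: [-179.9, -0.0, 96.0]
wrist_force: [-1.3, 0.4, -0.1]
opening: 0.085
```

```bash
python3 - <<'E'
from h import *
im,d=get_image('side'); c=cloud('side',d); h=cv2.cvtColor(im,cv2.COLOR_RGB2HSV);H,S,V=[h[...,i].astype(int) for i in range(3)]
m=(H>18)&(H<36)&(S>110)&(V>30)&(abs(c[...,1]+.13)<.05)&(abs(c[...,0]-.45)<.05)&(abs(c[...,2]-.12)<.007)
print(m.sum(),cv2.minAreaRect((c[m][:,:2]*1000).astype(np.float32)))
go([.4475,-.1305,.1],96.1); print(r.get_obs()['joints'].round(1))
E
```

```text
270 ((446.6484680175781, -133.25558471679688), (35.4342155456543, 60.78052520751953), 5.71917200088501)
dp [ 0.   -0.42 10.16] rot [-0.05 -0.02 -0.06] t 9.87
[ 31.7   7.9 -22.7 114.6   3.6  58.2  13.4]
```

{"api": "carry_out", "payload": {
  "dp": [
    [0,-0.4,1.5],
    [0,-0.4,3.5],
    [0,-0.4,5.5],
    [0,-0.4,7.5],
    [0,-0.4,9],
    [0,-0.4,9.8],
    [0,-0.4,10.1],
    [0,-0.4,10.1]
  ],
  "delta_rot": [
    [0,0,0],
    [0,0,0],
    [0,0,0],
    [0,0,0],
    [0,0,0],
    [0,0,0],
    [0,0,0],
    [0,0,0]
  ],
  "claw": [1,1,1,1,1,1,1,1]
}}

```text
clock: 10.53
ee_pos: [0.4479, -0.1305, 0.2556]
tcp_rot: [-180.0, -0.0, 96.1]
wrist_force: [0.0, -0.0, -0.6]
opening: 0.0852
```

{"api": "carry_out", "payload": {
  "dp": [
    [0,0,0],
    [0,0,0],
    [0,0,0],
    [0,0,0],
    [0,0,0],
    [0,0,0],
    [0,0,0],
    [0,0,0],
    [0,0,0],
    [0,0,0]
  ],
  "delta_rot": [
    [0,0,0],
    [0,0,0],
    [0,0,0],
    [0,0,0],
    [0,0,0],
    [0,0,0],
    [0,0,0],
    [0,0,0],
    [0,0,0],
    [0,0,0]
  ],
  "claw": [0.6,0.4,0.2,0.1,0,-0.1,-0.2,-0.3,-0.4,-0.4]
}}

```text
clock: 11.37
ee_pos: [0.4482, -0.1306, 0.2563]
tcp_rot: [180.0, 0.0, 96.1]
wrist_force: [-0.1, 0.1, 3.3]
opening: 0.0357
```

{"api": "carry_out", "payload": {
  "dp": [
    [0,0,-2],
    [0,0,-5],
    [0,0,-9],
    [0,0,-13],
    [1,0,-16],
    [4,0,-17],
    [8,0,-17],
    [12,0,-17],
    [16,0,-17],
    [20,0,-17]
  ],
  "delta_rot": [
    [0,0,0],
    [0,0,0],
    [0,0,0],
    [0,0,0],
    [0,0,0],
    [0,0,0],
    [0,0,0],
    [0,0,0],
    [0,0,0],
    [0,0,0]
  ],
  "claw": [-0.4,-0.4,-0.4,-0.4,-0.4,-0.4,-0.4,-0.4,-0.4,-0.4]
}}

```text
clock: 12.2
ee_pos: [0.4251, 0.0698, 0.4249]
tcp_rot: [-179.9, 0.0, 96.1]
wrist_force: [1.6, 0.0, -4.3]
opening: 0.0359
```

{"api": "carry_out", "payload": {
  "dp": [
    [3.5,0,0],
    [7,0,0],
    [10.5,0,0],
    [13,0,0],
    [15,0,0],
    [15.5,0,0],
    [15.5,0,0],
    [15.5,0,0],
    [15.5,0,0]
  ],
  "delta_rot": [
    [0,0,0],
    [0,0,0],
    [0,0,0],
    [0,0,0],
    [0,0,0],
    [0,0,0],
    [0,0,0],
    [0,0,0],
    [0,0,0]
  ],
  "claw": [-0.4,-0.4,-0.4,-0.4,-0.4,-0.4,-0.4,-0.4,-0.4]
}}

```text
clock: 12.95
ee_pos: [0.4102, 0.2207, 0.4252]
tcp_rot: [-179.9, 0.1, 96.0]
wrist_force: [-0.2, -0.5, -3.8]
opening: 0.0355
```

```bash
python3 - <<'E'
from h import *
im,d=get_image('side'); cv2.imwrite('pics/s4.png',cv2.resize(im[50:230,130:330],(720,648),interpolation=3)[:600,:,::-1])
im,d=get_image('top'); cv2.imwrite('pics/t4.png',im[...,::-1])
go([.411,.2225,.150],96.2); print(r.get_obs()['wrist_force'])
E
```

```text
dp [ 0.16  0.1  12.06] rot [-0.03  0.06 -0.21] t 13.05
[-0.15639656 -0.26597655 -4.06546837]
```

View pics/s4.png

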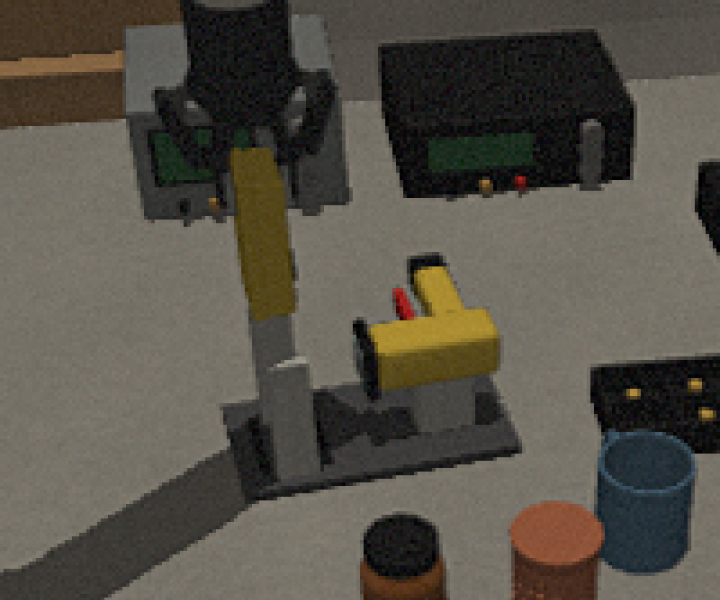

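Before lowering I'll check the meter against the cheeks in the same camera, in station axes.

```bash
python3 - <<'E'
from h import *
im,d=get_image('side'); c=cloud('side',d); h=cv2.cvtColor(im,cv2.COLOR_RGB2HSV);H,S,V=[h[...,i].astype(int) for i in range(3)]
a=np.radians(6.2);Rm=np.array([[np.cos(a),np.sin(a)],[-np.sin(a),np.cos(a)]])
s=c.copy(); s[...,:2]=(c[...,:2]-[.411,.2225])@Rm.T
near=(abs(s[...,0])<.04)&(abs(s[...,1])<.07)&(d>0)
def face(m,n):
    P=s[cv2.erode(m.astype(np.uint8),np.ones((3,3)))>0]; 
    print(n,len(P),'x pct',np.percentile(P[:,0],[1,50,99]).round(4),'y pct',np.percentile(P[:,1],[10,50,90]).round(4)); 
    A=np.c_[P[:,[0,2]],np.ones(len(P))]; k=np.linalg.lstsq(A,P[:,1],rcond=None)[0]; print('  y slope x,z',k.round(3))
face(near&(H>18)&(H<36)&(S>110)&(s[...,2]>.18)&(s[...,2]<.27),'meter -y face')
face(near&(S<70)&(s[...,2]>.03)&(s[...,2]<.12)&(s[...,1]<-.03),'cheek -y face')
o=r.get_obs(); print('TCP in station',Rm@(o['ee_pos'][:2]-[.411,.2225]))
E
```

```text
meter -y face 267 x pct [-0.0203 -0.0063  0.0098] y pct [-0.0342 -0.0314 -0.0282]
  y slope x,z [-0.073  0.005 -0.033]
cheek -y face 207 x pct [-0.0156 -0.0011  0.0141] y pct [-0.0478 -0.0452 -0.0425]
  y slope x,z [ 0.014 -0.001 -0.045]
TCP in station [-0.00090838 -0.00125568]
```

```bash
python3 - <<'E'
from h import *
im,d=get_image('side'); c=cloud('side',d); h=cv2.cvtColor(im,cv2.COLOR_RGB2HSV);H,S,V=[h[...,i].astype(int) for i in range(3)]
m=(H>18)&(H<36)&(S>110)&(V>30); v,u=np.nonzero(m&(np.indices(m.shape)[1]<215)&(np.indices(m.shape)[0]<145))
# rays onto plane of meter -y face (station y=-0.0314)
M,T,f=cam('side'); R=T[:3,:3]; o=-R.T@T[:3,3]; a=np.radians(6.2); n=np.array([-np.sin(a),np.cos(a),0]); ex=np.array([np.cos(a),np.sin(a),0]); p0=np.array([.411,.2225,0])
def ray(u,v):
    w=R.T@np.array([(u-M['cx'])/f,-(v-M['cy'])/f,-1]); t=(-.0314-(o-p0)@n)/(w@n); P=o+t*w; return (P-p0)@ex*1000,P[2]*1000
for row in range(96,138,3):
    k=u[v==row]
    if len(k): print(row,len(k),np.round([*ray(k.min()-.5,row),*ray(k.max()+.5,row)],1))
o_=r.get_obs();print(o_['torque'],o_['tcp_rot'])
E
```

```text
96 13 [-23.7 306.4  10.8 301.2]
99 13 [-22.1 297.3  12.6 292. ]
102 14 [-23.1 288.4  14.4 282.6]
105 14 [-40.1 282.   13.5 273.5]
108 13 [-22.6 270.   12.6 264.3]
111 15 [-26.3 261.3  14.5 254.6]
114 14 [-24.7 251.6  13.6 245.2]
117 14 [-25.8 242.3  12.7 235.8]
120 14 [-24.2 232.4  14.5 225.7]
123 14 [-25.3 222.9  13.6 216. ]
126 15 [-26.4 213.2  15.6 205.7]
129 14 [-429.9  276.4   11.8  196.3]
132 13 [-23.1 192.6  13.7 185.8]
135 12 [-21.4 182.1  12.8 175.7]
[ 0.04266736  0.05324974 -0.0284791 ] [-1.79993576e+02  3.83329380e-02  9.60274639e+01]
```

The meter is upright with y within 1 mm. Side-camera x reads −5 mm where kinematics says −1 mm. I'll lower between the cheeks, staying above the lips, and compare with the cheek edges directly.

{"api": "carry_out", "payload": {
  "dp": [
    [0.1,0.1,1],
    [0.1,0.1,2],
    [0.1,0.1,3],
    [0.1,0.1,3],
    [0.1,0.1,3]
  ],
  "delta_rot": [
    [0,0,-0.2],
    [0,0,-0.2],
    [0,0,-0.2],
    [0,0,-0.2],
    [0,0,-0.2]
  ],
  "claw": [-0.4,-0.4,-0.4,-0.4,-0.4]
}}

```text
clock: 13.57
ee_pos: [0.4104, 0.2232, 0.3947]
tcp_rot: [-179.8, 0.0, 96.4]
wrist_force: [-0.2, -1.2, -2.8]
opening: 0.0364
```

{"api": "carry_out", "payload": {
  "dp": [
    [0,0,1],
    [0,0,2.2],
    [0,0,3.4],
    [0,0,4.6],
    [0,0,5.8],
    [0,0,7],
    [0,0,8.2],
    [0,0,9.4],
    [0,0,10.3],
    [0,0,10.3]
  ],
  "delta_rot": [
    [0,0,0],
    [0,0,0],
    [0,0,0],
    [0,0,0],
    [0,0,0],
    [0,0,0],
    [0,0,0],
    [0,0,0],
    [0,0,0],
    [0,0,0]
  ],
  "claw": [-0.4,-0.4,-0.4,-0.4,-0.4,-0.4,-0.4,-0.4,-0.4,-0.4]
}}

```text
clock: 14.4
ee_pos: [0.4101, 0.2229, 0.2908]
tcp_rot: [-179.8, 0.1, 96.4]
wrist_force: [0.3, 0.7, -4.1]
opening: 0.0359
```

```bash
python3 - <<'E'
from h import *
im,d=get_image('side'); c=cloud('side',d); h=cv2.cvtColor(im,cv2.COLOR_RGB2HSV);H,S,V=[h[...,i].astype(int) for i in range(3)]
M,T,f=cam('side'); R=T[:3,:3]; o=-R.T@T[:3,3]; a=np.radians(6.2); n=np.array([-np.sin(a),np.cos(a),0]); ex=np.array([np.cos(a),np.sin(a),0]); p0=np.array([.411,.2225,0])
def ray(u,v,y):
    w=R.T@np.array([(u-M['cx'])/f,-(v-M['cy'])/f,-1]); t=(y-(o-p0)@n)/(w@n); P=o+t*w; return (P-p0)@ex*1000
s=(c-p0)
yy=s@n; xx=s@ex
for nm,m,y in(('meter',(H>18)&(H<36)&(S>100)&(V>30)&(abs(xx)<.035)&(abs(yy)<.06)&(c[...,2]>.134)&(c[...,2]<.2),-.03),('cheek',(S<70)&(V>60)&(abs(xx)<.035)&(yy<-.03)&(yy>-.06)&(c[...,2]>.05)&(c[...,2]<.125),-.045)):
    e=[]
    for row in range(80,200):
        k=np.nonzero(m[row])[0]
        if len(k)>8: e.append([ray(k.min()-.5,row,y),ray(k.max()+.5,row,y)])
    e=np.array(e); print(nm,len(e),np.median(e,0).round(1),np.median(e.mean(1)).round(1))
cv2.imwrite('pics/s5.png',cv2.resize(im[80:200,170:290],(600,600),interpolation=3)[...,::-1])
go([.411,.2225,.12],96.2); print(r.get_obs()['wrist_force'])
E
```

```text
meter 15 [-23.5  12.3] -5.5
cheek 19 [-18.8  17.2] -0.8
dp [-0.08  0.05  1.69] rot [-0.14  0.04  0.16] t 14.45
[-1.15919519 -0.64671284 -4.6570366 ]
```

View pics/s5.png

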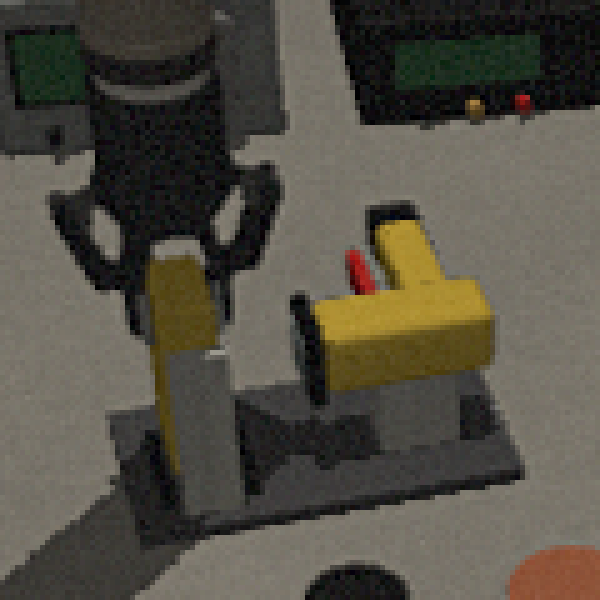

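Against the cheek the meter sits about 4 mm toward station −x. The lips allow ±5 mm, so I'll shift +3.7 mm along the station and lower slowly.

{"api": "carry_out", "payload": {
  "dp": [
    [-0.05,0.2,0],
    [-0.05,0.37,0],
    [-0.05,0.37,0],
    [-0.05,0.37,0.3],
    [-0.05,0.37,0.6],
    [-0.05,0.37,0.9],
    [-0.05,0.37,1.2],
    [-0.05,0.37,1.5],
    [-0.05,0.37,1.5],
    [-0.05,0.37,1.5]
  ],
  "delta_rot": [
    [0,0,0.2],
    [0,0,0.2],
    [0,0,0.2],
    [0,0,0.2],
    [0,0,0.2],
    [0,0,0.2],
    [0,0,0.2],
    [0,0,0.2],
    [0,0,0.2],
    [0,0,0.2]
  ],
  "claw": [-0.4,-0.4,-0.4,-0.4,-0.4,-0.4,-0.4,-0.4,-0.4,-0.4]
}}

```text
clock: 15.28
ee_pos: [0.4144, 0.2234, 0.2777]
tcp_rot: [-180.0, 0.0, 96.2]
wrist_force: [-0.1, -0.1, -4.1]
opening: 0.0356
```

{"api": "carry_out", "payload": {
  "dp": [
    [0,0,0.15],
    [0,0,0.3],
    [0,0,0.45],
    [0,0,0.6],
    [0,0,0.68],
    [0,0,0.74],
    [0,0,0.74]
  ],
  "delta_rot": [
    [0,0,0],
    [0,0,0],
    [0,0,0],
    [0,0,0],
    [0,0,0],
    [0,0,0],
    [0,0,0]
  ],
  "claw": [-0.4,-0.4,-0.4,-0.4,-0.4,-0.4,-0.4]
}}

```text
clock: 15.87
ee_pos: [0.4145, 0.2234, 0.2704]
tcp_rot: [-180.0, 0.0, 96.1]
wrist_force: [0.2, 0.2, -3.3]
opening: 0.0355
```

{"api": "carry_out", "payload": {
  "dp": [
    [0,0,0.05],
    [0,0,0.1],
    [0,0,0.15],
    [0,0,0.2],
    [0,0,0.2],
    [0,0,0.2]
  ],
  "delta_rot": [
    [0,0,0],
    [0,0,0],
    [0,0,0],
    [0,0,0],
    [0,0,0],
    [0,0,0]
  ],
  "claw": [-0.4,-0.4,-0.4,-0.4,-0.4,-0.4]
}}

```text
clock: 16.37
ee_pos: [0.4146, 0.2234, 0.2685]
tcp_rot: [-180.0, 0.0, 96.1]
wrist_force: [0.3, 0.0, -3.2]
opening: 0.0355
```

{"api": "carry_out", "payload": {
  "dp": [
    [0,0,0.04],
    [0,0,0.08],
    [0,0,0.12],
    [0,0,0.12],
    [0,0,0.12]
  ],
  "delta_rot": [
    [0,0,0],
    [0,0,0],
    [0,0,0],
    [0,0,0],
    [0,0,0]
  ],
  "claw": [-0.4,-0.4,-0.4,-0.4,-0.4]
}}

```text
clock: 16.78
ee_pos: [0.4147, 0.2236, 0.2684]
tcp_rot: [180.0, 0.1, 96.1]
wrist_force: [-2.2, -2.4, 7.0]
opening: 0.0355
```

Contact is at the expected 12 mm floor height. Releasing and rising.

{"api": "carry_out", "payload": {
  "dp": [
    [0,0,-0.1],
    [0,0,-0.1],
    [0,0,-0.1],
    [0,0,-0.1],
    [0,0,-0.1],
    [0,0,-0.1]
  ],
  "delta_rot": [
    [0,0,0],
    [0,0,0],
    [0,0,0],
    [0,0,0],
    [0,0,0],
    [0,0,0]
  ],
  "claw": [0,0.2,0.4,0.4,0.4,0.4]
}}

```text
clock: 17.28
ee_pos: [0.4146, 0.2234, 0.2683]
tcp_rot: [180.0, 0.0, 96.1]
wrist_force: [0.3, 0.3, 0.1]
opening: 0.0597
```

{"api": "carry_out", "payload": {
  "dp": [
    [0,0,-1],
    [0,0,-2],
    [0,0,-4],
    [0,0,-6],
    [0,0,-9],
    [0,0,-12],
    [0,0,-12],
    [0,0,-12],
    [0,0,-12]
  ],
  "delta_rot": [
    [0,0,0],
    [0,0,0],
    [0,0,0],
    [0,0,0],
    [0,0,0],
    [0,0,0],
    [0,0,0],
    [0,0,0],
    [0,0,0]
  ],
  "claw": [0.4,0.4,0.4,0.4,0.4,1,1,1,1]
}}

```text
clock: 18.03
ee_pos: [0.4143, 0.2233, 0.3887]
tcp_rot: [180.0, 0.0, 96.1]
wrist_force: [-0.2, -0.2, 0.5]
opening: 0.0854
```

```bash
cat > chk.py <<'E'
from h import *
a=np.radians(6.2);ex=np.array([np.cos(a),np.sin(a),0]);n=np.array([-np.sin(a),np.cos(a),0]);p0=np.array([.411,.2225,0])
def check(tag):
    for nm in('side','top'):
        im,d=get_image(nm); c=cloud(nm,d); h=cv2.cvtColor(im,cv2.COLOR_RGB2HSV);H,S,V=[h[...,i].astype(int) for i in range(3)]
        xx=(c-p0)@ex;yy=(c-p0)@n
        m=(H>18)&(H<36)&(S>100)&(V>30)&(abs(xx)<.04)&(abs(yy)<.06)&(abs(c[...,2]-.132)<.008)&(d>0)
        print(nm,m.sum())
        if m.sum()>20:
            P=np.c_[xx[m],yy[m]]*1000; q=cv2.minAreaRect(P.astype(np.float32)); print(' top face station mm',np.round(q[0],1),np.round(q[1],1),round(q[2],1),'z',np.median(c[m][:,2]).round(4))
        m=((H<8)|(H>172))&(S>130)&(xx>.05)&(xx<.2)&(yy>.03)&(yy<.16)&(d>0)
        if m.sum()>5: P=np.c_[xx[m],yy[m]]*1000; l=cv2.fitLine(P.astype(np.float32),cv2.DIST_HUBER,0,.01,.01).ravel();print(' trigger',m.sum(),np.median(P,0).round(1),'dir',np.degrees(np.arctan2(l[1],l[0])).round(1))
        cv2.imwrite(f'pics/{nm}_{tag}.png',im[...,::-1])
E
python3 -c "
from chk import *
check('a')"
```

```text
side 148
 top face station mm [ 1.1 -3.8] [70.8 33. ] 89.5 z 0.1321
 trigger 32 [119.9  58.3] dir -89.7
top 266
 top face station mm [ 2.6 -7.6] [58.1 37.4] 86.7 z 0.1319
 trigger 93 [122.9  58.5] dir 86.5
```

The meter stands home, with its top at 132 mm. Next, the squeeze point from the trigger and grip extents in the first top and side pictures.

```bash
python3 - <<'E'
from chk import *
for nm in('side','top'):
    z=np.load(nm+'0.npz');c=np.load(f'c_{nm}.npy');im=z['im'];h=cv2.cvtColor(im,cv2.COLOR_RGB2HSV);H,S,V=[h[...,i].astype(int) for i in range(3)]
    M,T,f=cam(nm); R=T[:3,:3]; o=-R.T@T[:3,3]; v,u=np.mgrid[0:420,0:560]
    w=np.stack([(u-M['cx'])/f,-(v-M['cy'])/f,-np.ones_like(u)],-1)@R
    def pl(zz):
        P=o+w*((zz-o[2])/w[...,2])[...,None]-p0; return P@ex*1000,P@n*1000
    X,Y=pl(.103); b=(X>90)&(X<200)&(Y>25)&(Y<150)
    red=b&((H<8)|(H>172))&(S>130)&(V>50)
    print(nm,'red',red.sum(),'x',np.percentile(X[red],[2,50,98]).round(1),'y',np.percentile(Y[red],[2,98]).round(1))
    for y0 in range(32,100,8):
        k=red&(abs(Y-y0)<4); g=b&(abs(Y-y0)<4)&(H>18)&(H<36)&(S>110)&(V>40)
        print(y0,'red x',np.percentile(X[k],[5,95]).round(1) if k.sum()>2 else '', 'grip x',np.percentile(X[g],[3,97]).round(1) if g.sum()>2 else '')
    k=b&(V<55)&(Y>90)&(abs(c[...,2]-.1)<.03); 
    if k.sum()>3: print('dark tip y',np.percentile(Y[k],[5,95]).round(1))
E
```

```text
side red 32 x [113.7 119.8 125.3] y [32.4 78.6]
32 red x  grip x [ 99.6 170. ]
40 red x [115.5 124.7] grip x [138.  169.5]
48 red x [113.2 122.6] grip x [136.2 168.1]
56 red x [116.1 124.4] grip x [139.8 170.2]
64 red x [117.1 123.8] grip x [137.5 169.3]
72 red x [116.9 125.3] grip x [135.7 167.9]
80 red x [118.1 123.7] grip x [139.2 170.1]
88 red x  grip x [139.9 169.4]
96 red x  grip x [143.3 168. ]
dark tip y [100.3 123.4]
top red 98 x [115.8 122.4 128.1] y [25.9 81.4]
32 red x [115.4 126. ] grip x [139.7 172.7]
40 red x [116.2 126.9] grip x [140.6 173.3]
48 red x [116.9 127.8] grip x [139.1 171.8]
56 red x [117.8 126.1] grip x [139.7 172.4]
64 red x [118.7 127. ] grip x [140.6 172.8]
72 red x [117.  128.1] grip x [139.3 171.2]
80 red x [119.  127.5] grip x [139.7 172.1]
88 red x  grip x [140.7 173. ]
96 red x  grip x [141.5 171.3]
dark tip y [105.5 122. ]
```

Squeeze point is at station (148, 61) mm, i.e. world (0.5515, 0.299), and trigger front and grip back agree. Moving above it.

{"api": "carry_out", "payload": {
  "dp": [
    [1.5,3.5,0],
    [3,7,0],
    [4.5,10.5,0],
    [5.6,13,0],
    [6.1,14.4,0],
    [6.1,14.4,0],
    [6.1,14.4,0],
    [6.1,14.4,0]
  ],
  "delta_rot": [
    [0,0,0],
    [0,0,0],
    [0,0,0],
    [0,0,0],
    [0,0,0],
    [0,0,0],
    [0,0,0],
    [0,0,0]
  ],
  "claw": [1,1,1,1,1,1,1,1]
}}

```text
clock: 18.8
ee_pos: [0.5502, 0.2993, 0.3873]
tcp_rot: [-179.8, 0.1, 96.2]
wrist_force: [0.3, -0.9, -0.7]
opening: 0.0853
```

```bash
python3 -c "
from chk import *
check('b'); go([.5515,.299,.09],96.2)
im=cv2.imread('pics/side_b.png');cv2.imwrite('pics/s6.png',cv2.resize(im[60:200,160:320],(685,600),interpolation=3))"
```

```text
side 149
 top face station mm [ 1.8 -0.7] [78.3 34. ] 89.7 z 0.1319
 trigger 33 [119.6  56.2] dir -85.9
top 0
 trigger 8 [125.2  34.2] dir 68.4
dp [-1.000e-02  1.400e-01  1.431e+01] rot [-0.05  0.07 -0.03] t 18.9
```

View pics/s6.png

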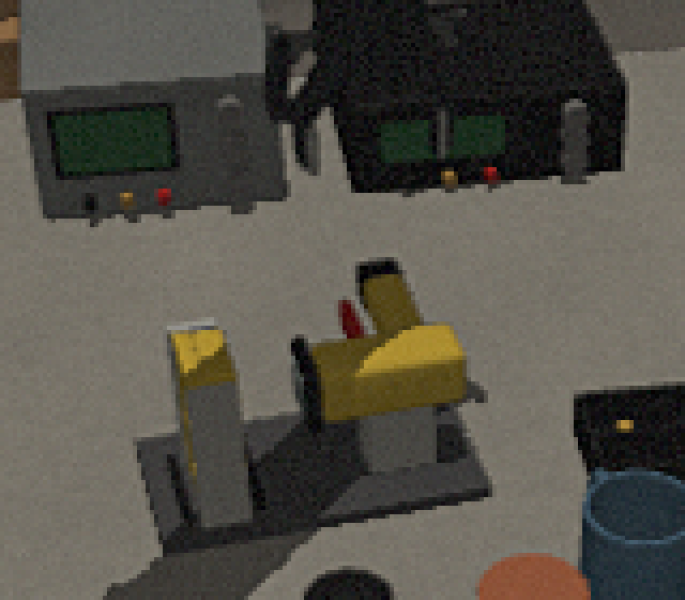

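The meter stands between the cheeks at picture (205,430), and the fingers are above the grip. Lowering.

{"api": "carry_out", "payload": {
  "dp": [
    [0,0.1,2],
    [0,0.1,4.5],
    [0,0.1,7],
    [0,0.1,9],
    [0,0.1,11],
    [0,0.1,12.5],
    [0,0.1,13.6],
    [0,0.1,14.3],
    [0,0.1,14.3],
    [0,0.1,14.3]
  ],
  "delta_rot": [
    [0,0,0],
    [0,0,0],
    [0,0,0],
    [0,0,0],
    [0,0,0],
    [0,0,0],
    [0,0,0],
    [0,0,0],
    [0,0,0],
    [0,0,0]
  ],
  "claw": [1,1,1,1,1,1,1,1,1,1]
}}

```text
clock: 19.73
ee_pos: [0.5523, 0.2998, 0.2459]
tcp_rot: [180.0, -0.0, 96.1]
wrist_force: [0.1, 0.7, -0.4]
opening: 0.0857
```

{"api": "carry_out", "payload": {
  "dp": [
    [0,0,0],
    [0,0,0],
    [0,0,0],
    [0,0,0],
    [0,0,0],
    [0,0,0]
  ],
  "delta_rot": [
    [0,0,0],
    [0,0,0],
    [0,0,0],
    [0,0,0],
    [0,0,0],
    [0,0,0]
  ],
  "claw": [0.7,0.5,0.4,0.3,0.2,0.1],
  "newtons": 25
}}

```text
clock: 20.23
ee_pos: [0.5535, 0.3, 0.2469]
tcp_rot: [179.8, -0.1, 96.0]
wrist_force: [2.6, 2.1, 5.7]
opening: 0.049
```

{"api": "carry_out", "payload": {
  "dp": [
    [0,0,0],
    [0,0,0],
    [0,0,0],
    [0,0,0],
    [0,0,0],
    [0,0,0],
    [0,0,0],
    [0,0,0]
  ],
  "delta_rot": [
    [0,0,0],
    [0,0,0],
    [0,0,0],
    [0,0,0],
    [0,0,0],
    [0,0,0],
    [0,0,0],
    [0,0,0]
  ],
  "claw": [0,-0.1,-0.1,-0.1,-0.1,-0.1,-0.1,-0.1],
  "newtons": 40
}}

```text
clock: 20.9
ee_pos: [0.5537, 0.3, 0.247]
tcp_rot: [179.8, -0.1, 96.0]
wrist_force: [2.9, 0.6, 6.0]
opening: 0.0483
```

```bash
python3 -c "
from chk import *
check('c')
o=r.get_obs();print(o['opening'],o['wrist_force'])
im=cv2.imread('pics/side_c.png');cv2.imwrite('pics/s7.png',cv2.resize(im[90:180,170:290],(800,600),interpolation=3))"
```

```text
side 148
 top face station mm [ 1.9 -0.3] [68.2 34.6] 89.2 z 0.1319
 trigger 25 [129.4  50.3] dir 74.1
top 0
0.048287137453390465 [2.17961536 0.58931215 6.53979171]
```

View pics/s7.png

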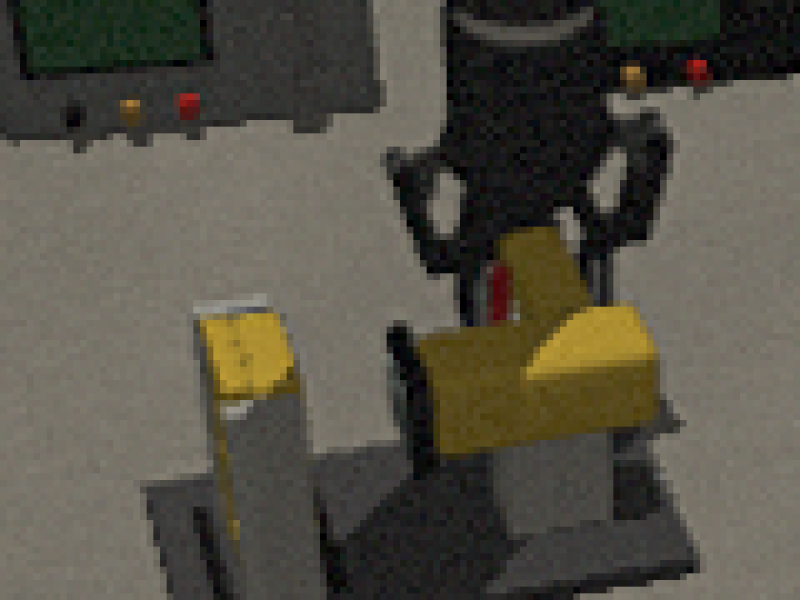

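The trigger is squeezed to its stop: red blade moved in about 10 mm and swung about 0.2–0.27 rad. It has been held over 0.6 s, so I'll release, open fully and retreat.

{"api": "carry_out", "payload": {
  "dp": [
    [0,0,0],
    [0,0,0],
    [0,0,0],
    [0,0,0],
    [0,0,0],
    [0,0,0],
    [0,0,0]
  ],
  "delta_rot": [
    [0,0,0],
    [0,0,0],
    [0,0,0],
    [0,0,0],
    [0,0,0],
    [0,0,0],
    [0,0,0]
  ],
  "claw": [0.2,0.5,0.8,1,1,1,1]
}}

```text
clock: 21.58
ee_pos: [0.5522, 0.2995, 0.2452]
tcp_rot: [-180.0, 0.0, 96.2]
wrist_force: [0.5, 0.1, -0.8]
opening: 0.0852
```

{"api": "carry_out", "payload": {
  "dp": [
    [0,0,-1],
    [0,0,-3],
    [0,0,-6],
    [0,0,-9],
    [0,0,-12],
    [0,0,-15],
    [0,0,-17],
    [0,0,-17],
    [0,0,-17]
  ],
  "delta_rot": [
    [0,0,0],
    [0,0,0],
    [0,0,0],
    [0,0,0],
    [0,0,0],
    [0,0,0],
    [0,0,0],
    [0,0,0],
    [0,0,0]
  ],
  "claw": [1,1,1,1,1,1,1,1,1]
}}

```text
clock: 22.33
ee_pos: [0.5522, 0.3, 0.4174]
tcp_rot: [179.8, -0.1, 96.1]
wrist_force: [0.4, 0.1, -0.3]
opening: 0.0855
```

```bash
python3 -c "
from chk import *
check('d')
o=r.get_obs();print(o['clock'],o['opening'],o['wrist_force'])
im=cv2.imread('pics/side_d.png');cv2.imwrite('pics/s8.png',im)"
```

```text
side 151
 top face station mm [ 1.6 -1.7] [69.3 33.9] 89.6 z 0.1319
 trigger 31 [120.2  53.8] dir -87.7
top 0
 trigger 19 [123.3  35.6] dir 50.4
22.4333 0.08520689935960642 [-0.74135399 -0.60699712 -0.07165298]
```

View pics/s8.png

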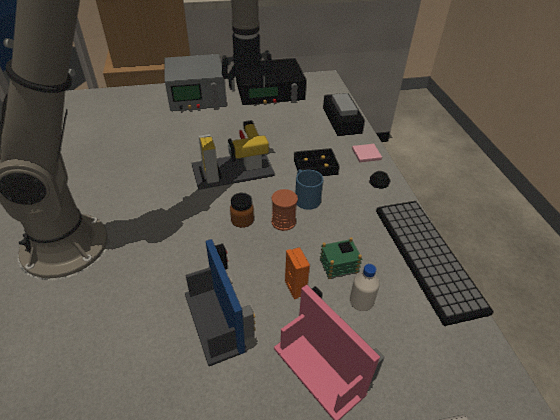

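The meter is in the cradle at (208,160), the trigger has sprung back, and the other things are where they were. Handing in.

```bash
python3 -c "
from h import *
print(r.hand_in())"
```

```text
the job is handed in; nothing more can be done
None
```

I took the yellow meter off its studs, stood it on a free patch of bench, and gripped it again front to back. I then lowered it into the cradle with its display to the reader, let go, squeezed the trigger, released it and handed in at about 22 s. The hand-in gives no verdict.

**Meter:** The last pictures show it upright in the cradle with its top at 132 mm, so it stands on the cradle's floor. Its centre is within about 2 mm of the seat point. Before the cradle, one check disagreed: the side camera put the meter about 4 mm behind where the arm said it was, along the station's x. I compared it with the cheek edges and shifted it 3.7 mm.

**Trigger:** While held for over 0.6 s, the red blade had moved in about 10 mm and turned about 0.2 to 0.27 rad. The fingers stopped at a 48.3 mm opening instead of the 47 mm given; the opening hardly changed when I raised the grip from 25 to 40 N, so I took it as fully squeezed. After release the side picture shows it back at its starting place.

**Other checks:** The robot is clear of everything, and the other things look unmoved by eye. In the last checks the top view was blocked by the arm, so the meter and trigger readings rest on the side camera.

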